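Set the stop of the wire-length gauge

ROBOT

A 6-joint arm with a two-finger parallel gripper is mounted at the origin on a cart in front of the work surface, level with it; the furniture and walls round the work are solid. World frame = base frame: x ahead of the robot, y to its left, z up, the work surface at z = 0. Lengths are in m, angles in degrees, forces in N, time in s.
With the tool pointing down it reaches from about 0.35 to 0.875 m from the base axis. Payload 4.2 kg.
Tool frame: the origin (TCP) lies on the centre line of the jaws, within the pads' length; the fingertips stand 11 mm ahead of it and the grasp point (between the pads) lies 8 mm behind it; z points along the fingers, y is the line along which they close (so a half turn about z gives the same grasp; the last joint's range is limited). The gripper opens to 87 mm and grips with 3 to 60 N. Pads are 19 mm wide; open, the fingers measure 117 mm over their backs; the gripper's body (75 mm by 190 mm) begins 51 mm behind the grasp point.
Start: joints at [78.644, 22.042, 0.453, 0, -68.411, -14.817], TCP at [0.276, 0.561, 0.234] pointing down, gripper open.
Joint ranges: [-179.83, 179.83], [-69.29, 118.12], [-61.27, 80.66], [-181.25, 117.63], [-171.15, -9.14], [-177.46, 177.46]. Speed limits (degrees/s): [159.86, 159.86, 180, 180, 180, 180].

INTERFACE

Orientations are given as a 3x3 rotation matrix whose columns are the frame's x, y, z axes.
In Python, from station import r gives the robot as it stands.
- The arm moves only by the tool servo_tool, never from a script. Its argument "commands" is a list that holds one entry, the list of rows, each a list of 7 numbers: the closure, from 0 (fully open) to 1 (shut), then the shift along the tool's x, y, z in mm, then the turn, a rotation vector about the tool's x, y, z in rad. In form: [[[claw, x, y, z, ax, ay, az], ...]]. A call has exactly 5 rows; each row is the pose to reach, as a shift and turn from the pose commanded when the call began, along the tool's axes at that moment; what a row does not reach only later rows make up. A row lasts 1/10 s, in which the tool goes at most 50 mm and 8.59 degrees, less where a joint would pass 70% of its speed; a pose out of reach is approached as far as the arm can. A call with a gripper value outside its range is refused whole. The fingers move at their own pace and stop on an object; the grip force is fixed at half the most. Time passes only in rows, so rows that repeat a pose let the fingers close, or fill a call up. It gives the time, the measured TCP pose, the force, the opening and the grip force at its end, in the units of the state.
- r.sense(): the state, without advancing time (a new reading comes with each control period).
- r.capture(name): name is "scene" or "top"; returns a dict with "pixels" (384x512x3 uint8, red, green, blue), "camera_matrix" (3x3 intrinsics, pixels), "R" (3x3) and "t" (3): a world point X has camera coordinates R X + t. Camera axes: x right, y down, z forward; pixel columns grow to the right and rows downward; lengths in m; the calibration is good to about 2 mm. A picture is of the moment at which its call begins. There is no depth.
- r.finish_job(): hands the job in; it is judged then, once.
The state is a dict: "time_s": time; "joints": joint angles; "joint_velocities": joint speeds; "effort": joint torques, N m; "tcp_pos": TCP position; "ee_rot": TCP orientation; "wrist_force": force on the tool from outside, world axes, zero at the start; "moment": the same for the moment, N m; "gripper_width": opening from 0.0 (shut) to 1.0 (fully open); "gripper_force": force on a finger pad.
Only numpy, scipy, OpenCV 4.12 (cv2) and the standard library are available. Lean on these libraries where they do the work, as an engineer would, in place of code of your own. Each camera call takes 0.05 s, during which the arm holds its last target. There are 200 camera calls.

TASK

On the wire-length gauge, push the sliding stop gently along its rail with the fingertips until it clicks into the notch of the clip that carries the tall post with a ball, not the one with the flat square plate. Then press the lock button on top of the stop all the way down and move clear. Do not grip or lift the stop, and leave the small things round the gauge where they are.

Things in the scene. Friction and masses are not known exactly. Their poses are not given: they have to be found in the camera images.
- gauge: Wire-length gauge fixed to the desk: pale wooden base 380 mm along y, 10 mm thick, from x = -47 to +63 mm, with an aluminium rail along y (16 mm wide, top 26 mm above the desk; end blocks 34 mm high at y = +-180 mm). Origin on the desk below mid-rail; z up, y along the rail, x away from the robot (yaw within 0.25 rad). A ruled strip lies on the near side.
- stop (a joint): Stop's position along the rail (m), + to the gauge's +y, 0 at mid-rail, limits +-0.15; friction about 0.8 N. Its spring plunger meets a clip's two rollers about 12 mm before the notch centre: the push rises to about 6 N, falls to nothing at the crest 6 mm before the centre (force dip), and just past it the spring draws the stop in by itself, off the finger. Leaving the notch takes about 6 N again.
- stop_top (a point): Centre of the stop's top face, 62 mm above the desk; axes as the gauge's. The stop is a dark steel saddle over the rail, 40 mm across it, 46 mm along it: flat end faces, square to the rail, 23 mm either side of this point. Underside 12 mm above the desk; over the rail the end faces are free from 28 to 62 mm.
- stop_lift (a joint): How far the stop is lifted off the rail (m); 0 when it sits on the rail by its weight (about 0.35 kg).
- lock (a joint): Lock button: 0 up, 0.008 m pressed fully down; it stays where it is left; about 3 N moves it, then it meets a hard stop.
- lock_top (a point): Centre of the top of the round white lock button (18 mm across) on the middle of the stop, 15 mm above the stop's top when up, 7 mm when down (77 and 69 mm above the desk).
- post_clip_notch (a point): Where stop_top lies when the stop is seated in the notch of the clip with the tall post: 2 mm to the near side of the rail's centreline, 62 mm above the desk; axes as the gauge's. The clip, a steel block 30 x 30 x 34 mm on the base, stands with its middle 40 mm beyond the centreline; its post with a 20 mm ball stands at 46 mm, top 90 mm above the desk.
- plate_clip_notch (a point): The same point for the other clip, which carries a flat square plate 34 x 34 mm, 49 mm above the desk. The two clips may be on either side of the stop.
- bead_pot_0: Loose clear bead pot with a white lid, 36 mm across, 33 mm high, behind the gauge; origin under its centre.
- bead_pot_1: Loose clear bead pot with a black lid, 36 mm across, 33 mm high, behind the gauge; origin under its centre.
- thread_spool_0: Loose thread spool 24 mm across, 32 mm high, in front of the gauge; origin under its centre.
- thread_spool_2: Loose thread spool 28 mm across, 38 mm high, in front of the gauge; origin under its centre.
- pliers_cutter: Loose pliers 130 x 43 x 12 mm lying in front of the gauge; origin under the middle.
- tape_roll: Loose roll of tape lying flat, 96 mm across, 25 mm high, left of the gauge; origin under its centre.

How it is judged:
By the outcome, as a careful person would: the job done as asked, in the order asked, and still so for the second after the job is handed in, with the robot touching nothing.
It also fails if it takes over 45 s, if anything falls off the work surface, if the arm or the gripper's body presses on something with over 40 N, if the wrist force passes 120 N, or if a joint passes its speed limit or range.

## Working session

There is one attempt and no reset: what is moved stays moved. The work goes in short steps, Python scripts to look and compute and a tool call to move; the robot and the scene stay as the last step left them, time stands still between calls to the robot, and variables do not carry over. Pictures are saved under pics/ and viewed, at most 10 in all, crops included, and the job is handed in when it is done.

Besides the shell and the picture viewer there is one more tool, called after "Emit:" as name(argument=value, ...), one argument or row to a line, values as JSON. servo_tool: Moves the arm, as the interface text tells. Its arguments: {"type":"object","properties":{"commands":{"type":"array","items":{"type":"array","items":{"type":"array","items":{"type":"number"}}}}},"required":["commands"]}

```bash
mkdir -p pics; python3 - <<'E'
from station import r
import cv2,numpy as np
s=r.sense();print(s)
for n in("scene","top"):
    c=r.capture(n);cv2.imwrite(f"pics/{n}0.png",c["pixels"][:,:,::-1]);print(n,c["camera_matrix"],c["R"],c["t"])
E
```

```text
{'time_s': 0.0, 'joints': array([ 7.86435771e+01,  2.20898909e+01,  3.79099715e-01, -3.00122183e-02,
       -6.84118444e+01, -1.48171546e+01]), 'joint_velocities': array([ 0.02783876, -0.08227983, -0.00615516, -0.01680064, -0.08530162,
       -0.02854458]), 'effort': array([ 1.61342189e-05, -3.90667391e+01,  1.87401402e+01,  4.21991944e+00,
        1.08325822e-02, -2.07118533e-04]), 'tcp_pos': array([0.27539638, 0.5603952 , 0.23246147]), 'ee_rot': array([[ 8.97376656e-01, -4.41264466e-01, -8.98990814e-04],
       [-4.41265375e-01, -8.97374425e-01, -2.00253053e-03],
       [ 7.69141980e-05,  2.19371767e-03, -9.99997591e-01]]), 'wrist_force': array([ 0.32765746, -0.31845536, -0.13642777]), 'moment': array([-0.02158664, -0.02992745, -0.01317726]), 'gripper_force': 0.0, 'gripper_width': 0.9989041929300466}
scene [[364.16213673   0.         250.32780873]
 [  0.         364.16213673 191.3390858 ]
 [  0.           0.           1.        ]] [[ 0.74830913 -0.66331159  0.00715395]
 [-0.4150627  -0.47660747 -0.7749634 ]
 [ 0.51745183  0.57694285 -0.63196562]] [-0.44837666  0.22216731  0.85704838]
top [[473.17975155   0.         258.36569402]
 [  0.         473.17975155 188.718506  ]
 [  0.           0.           1.        ]] [[ 0.01308181 -0.99982721  0.01320673]
 [-0.99062756 -0.01475511 -0.13579145]
 [ 0.13596285 -0.01130655 -0.99064942]] [-0.10868306  0.51558452  1.12479558]
```

View pics/scene0.png

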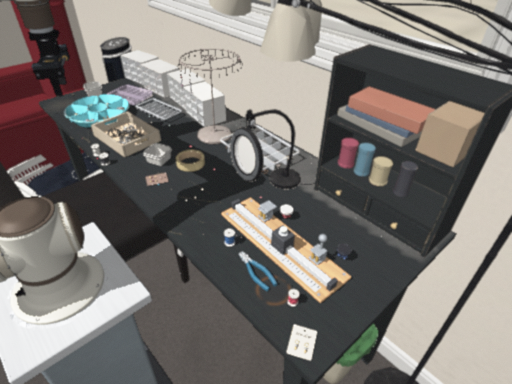

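View pics/top0.png

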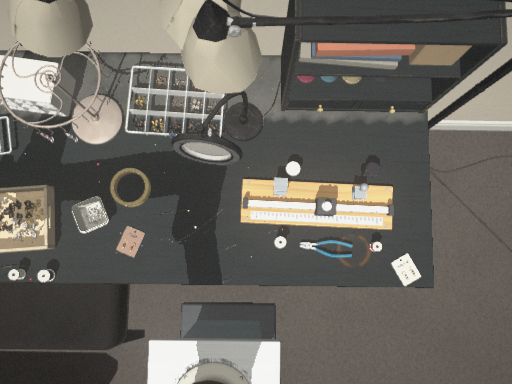

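The stop is at about (326,206) in the top view. The plate clip is left of it at (281,185) and the post clip with the ball is right of it at (361,190), towards -y. I'll enlarge both views to measure.

```bash
python3 - <<'E'
import cv2
a=cv2.imread("pics/top0.png")[165:255,235:400];cv2.imwrite("pics/topc.png",cv2.resize(a,None,fx=4.8,fy=4.8,interpolation=cv2.INTER_CUBIC))
a=cv2.imread("pics/scene0.png")[190:300,215:355];cv2.imwrite("pics/scenec.png",cv2.resize(a,None,fx=5,fy=5,interpolation=cv2.INTER_CUBIC))
E
```

```text
(no output)
```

View pics/topc.png

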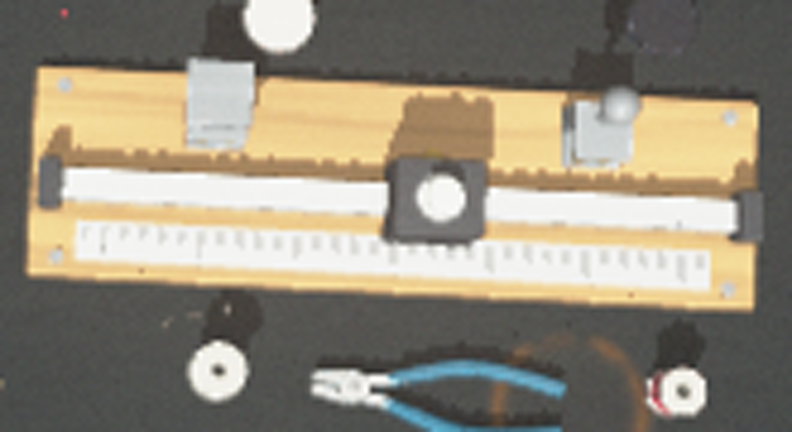

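View pics/scenec.png

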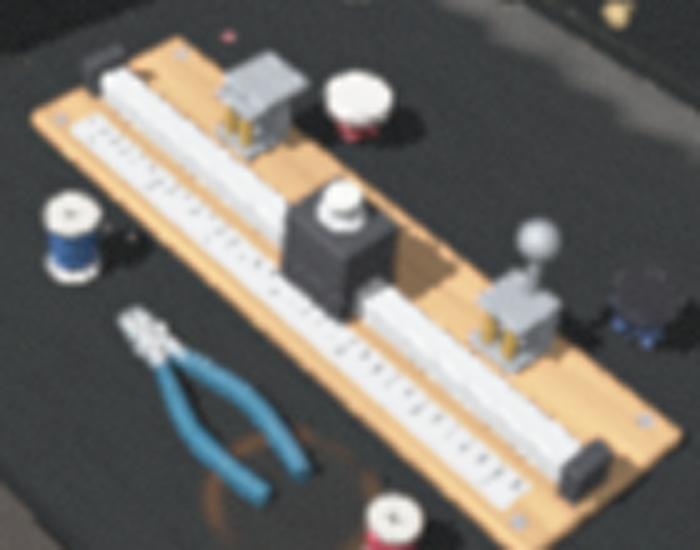

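```bash
cat >g.py <<'E'
import numpy as np
from scipy.optimize import least_squares
K={"top":np.array([[473.18,0,258.366],[0,473.18,188.7185],[0,0,1]]),"scene":np.array([[364.162,0,250.328],[0,364.162,191.339],[0,0,1]])}
R={"scene":np.array([[0.74830913,-0.66331159,0.00715395],[-0.4150627,-0.47660747,-0.7749634],[0.51745183,0.57694285,-0.63196562]]),
"top":np.array([[0.01308181,-0.99982721,0.01320673],[-0.99062756,-0.01475511,-0.13579145],[0.13596285,-0.01130655,-0.99064942]])}
T={"scene":np.array([-0.44837666,0.22216731,0.85704838]),"top":np.array([-0.10868306,0.51558452,1.12479558])}
def ray(c,p,z):
    C=-R[c].T@T[c];d=R[c].T@np.linalg.inv(K[c])@[p[0],p[1],1];return C+d*(z-C[2])/d[2]
def top(u,v,z): return ray("top",((u+.5)/4.8-.5+235,(v+.5)/4.8-.5+165),z)
def sc(u,v,z): return ray("scene",((u+.5)/5-.5+215,(v+.5)/5-.5+190),z)
def gauge():
    W=[top(38,67,.01),top(757,103,.01),top(753,311,.01),top(27,275,.01),top(50,182,.034),top(749,216,.034),sc(180,38,.01),sc(32,120,.01),sc(683,434,.01)]
    L=np.array([[.063,.19],[.063,-.19],[-.047,-.19],[-.047,.19],[0,.18],[0,-.18],[.063,.19],[-.047,.19],[.063,-.19]])
    W=np.array(W)[:,:2]
    def f(p):
        c,s=np.cos(p[2]),np.sin(p[2]);return L@np.array([[c,s],[-s,c]])+p[:2]-W
    q=least_squares(lambda p:f(p).ravel(),[.5,-.2,0],loss="soft_l1",f_scale=.003);return q.x,f(q.x)
def loc(P,p):
    c,s=np.cos(p[2]),np.sin(p[2]);return np.round(np.array([[c,s],[-s,c]])@(P[:2]-p[:2]),4)
E
python3 - <<'E'
from g import *
p,e=gauge();print(p,np.round(e*1e3,1))
for n,P in dict(button_t=top(441,198,.077),button_s=sc(344,190,.077),ball_t=top(621,105,.08),ball_s=sc(538,241,.08),
 postclipfar_t=top(570,100,.034),postclipnearR_t=top(632,158,.034),postclipnearL=top(568,154,.034),pc_s_left=sc(476,298,.034),pc_s_right=sc(560,305,.034),pc_s_near=sc(525,330,.034),pc_s_far=sc(510,270,.034),
 stopNW=top(390,158,.062),stopNE=top(486,160,.062),stopSE=top(482,243,.062),stopSW=top(386,238,.062),
 plate=top(221,88,.049),plate_s=sc(263,80,.049)).items(): print(n,loc(P,p),P.round(4))
E
```

```text
[ 0.47606894 -0.24859867 -0.0339887 ] [[-0.3  0.7]
 [ 0.2 -1.5]
 [-0.8 -2.6]
 [-1.2  0.7]
 [-0.6  0.6]
 [-0.5 -2.1]
 [ 0.3  1.1]
 [ 2.3  3.7]
 [ 1.  -0.4]]
button_t [-0.0026 -0.0136] [ 0.473  -0.2621  0.077 ]
button_s [ 0.0001 -0.0135] [ 0.4758 -0.2621  0.077 ]
ball_t [ 0.0475 -0.1008] [ 0.5201 -0.3509  0.08  ]
ball_s [ 0.0462 -0.0995] [ 0.5189 -0.3496  0.08  ]
postclipfar_t [ 0.0558 -0.0852] [ 0.529  -0.3356  0.034 ]
postclipnearR_t [ 0.0274 -0.1176] [ 0.4994 -0.367   0.034 ]
postclipnearL [ 0.0278 -0.0847] [ 0.501  -0.3342  0.034 ]
pc_s_left [ 0.0307 -0.0805] [ 0.504  -0.3301  0.034 ]
pc_s_right [ 0.0596 -0.11  ] [ 0.5319 -0.3606  0.034 ]
pc_s_near [ 0.034  -0.1099] [ 0.5063 -0.3596  0.034 ]
pc_s_far [ 0.0578 -0.0784] [ 0.5312 -0.3289  0.034 ]
stopNW [0.0178 0.0101] [ 0.4942 -0.2391  0.062 ]
stopNE [ 0.0192 -0.0379] [ 0.4939 -0.2871  0.062 ]
stopSE [-0.0224 -0.0369] [ 0.4524 -0.2847  0.062 ]
stopSW [-0.0222  0.0109] [ 0.4542 -0.237   0.062 ]
plate [0.051  0.0951] [ 0.5302 -0.1553  0.049 ]
plate_s [0.0457 0.0966] [ 0.525  -0.1536  0.049 ]
```

```bash
cat >>g.py <<'E'
def W(p,x,y,z):
    c,s=np.cos(p[2]),np.sin(p[2]);return np.array([p[0]+c*x-s*y,p[1]+s*x+c*y,z])
def tri(a,b):
    A=[];B=[]
    for c,q in(("top",a),("scene",b)):
        C=-R[c].T@T[c];d=R[c].T@np.linalg.inv(K[c])@[*q,1];d/=np.linalg.norm(d);M=np.eye(3)-np.outer(d,d);A.append(M);B.append(M@C)
    return np.linalg.lstsq(np.vstack(A),np.hstack(B),rcond=None)[0]
E
python3 - <<'E'
from g import *
from station import r
from scipy.spatial.transform import Rotation as Ro
p,_=gauge()
print("lens",tri((209,151),(245,155)),"shade",tri((228,80),(290,45)))
s=r.sense();E=s["ee_rot"];print(s["time_s"])
c,sn=np.cos(p[2]),np.sin(p[2])
G=np.array([[c,sn,0],[-sn,c,0],[0,0,1]]).T
D=np.column_stack([G[:,0],-G[:,1],-G[:,2]])
print("turn",Ro.from_matrix(E.T@D).as_rotvec())
for t in ([.36,.1,.234],W(p,0,.045,.2)): print(t,(E.T@(np.array(t)-s["tcp_pos"])*1e3).round())
E
```

```text
lens [0.59373101 0.01675064 0.10160642] shade [ 0.65750021 -0.05395679  0.42794658]
0.1
turn [ 1.95698253e-03  3.26700714e-04 -4.22956828e-01]
[0.36, 0.1, 0.234] [279. 376.  -1.]
[ 0.47759814 -0.20362466  0.2       ] [519. 596.  34.]
```

Emit:
servo_tool(
  commands=[
    [[1, 28, 37, 0, 0, 0, -0.085], [1, 56, 75, 0, 0, 0, -0.17], [1, 84, 113, 0, 0, 0, -0.254], [1, 112, 150, 0, 0, 0, -0.339], [1, 140, 188, 0, 0, 0, -0.423]],
  ],
)

```text
time_s: 0.6
tcp_pos: [0.3182, 0.3284, 0.2332]
ee_rot: [[1.0, -0.03, -0.0], [-0.03, -1.0, -0.001], [-0.0, 0.001, -1.0]]
wrist_force: [1.0, -0.1, 0.6]
gripper_width: 0.63
gripper_force: 0.0
```

Emit:
servo_tool(
  commands=[
    [[1, 10, 45, 0, 0, 0, 0], [1, 20, 90, 0, 0, 0, 0], [1, 30, 135, 0, 0, 0, 0], [1, 40, 180, 0, 0, 0, 0], [1, 50, 226, 0, 0, 0, 0]],
  ],
)

```text
time_s: 1.1
tcp_pos: [0.3603, 0.101, 0.2335]
ee_rot: [[0.999, -0.033, 0.0], [-0.033, -0.999, 0.0], [0.0, -0.0, -1.0]]
wrist_force: [0.3, 1.5, 0.1]
gripper_width: 0.175
gripper_force: 0.0
```

Emit:
servo_tool(
  commands=[
    [[1, 20, 40, 0, 0, 0, 0], [1, 43, 80, 0, 0, 0, 0], [1, 66, 120, 0, 0, 0, 0], [1, 89, 160, 0, 0, 0, 0], [1, 110, 200, 0, 0, 0, 0]],
  ],
)

```text
time_s: 1.6
tcp_pos: [0.4643, -0.1028, 0.2333]
ee_rot: [[0.999, -0.034, -0.0], [-0.034, -0.999, 0.0], [-0.0, -0.0, -1.0]]
wrist_force: [1.7, 1.0, 0.3]
gripper_width: 0.006
gripper_force: 0.0
```

```bash
cat >w.py <<'E'
from g import *
from station import r
import sys
from scipy.spatial.transform import Rotation as Ro
p,_=gauge();s=r.sense();E=s["ee_rot"];P=s["tcp_pos"]
c,sn=np.cos(p[2]),np.sin(p[2]);D=np.array([[c,sn,0],[sn,-c,0],[0,0,-1]])
print("t",s["time_s"],"local",loc(P,p),"z",P[2].round(4),"turn",Ro.from_matrix(E.T@D).as_rotvec().round(4),"F",(np.array([[c,sn],[-sn,c]])@s["wrist_force"][:2]).round(1),s["wrist_force"][2].round(1),s["gripper_width"])
if len(sys.argv)>1: print("go",(E.T@(W(p,*map(float,sys.argv[1:4]))-P)*1e3).round(1))
E
python3 w.py 0 .045 .15
```

```text
t 1.6 local [-0.0167  0.1454] z 0.2333 turn [-0.0001  0.0002 -0.0002] F [1.6 1. ] 0.3 0.006066454715615717
go [ 16.8 100.4  83.3]
```

Emit:
servo_tool(
  commands=[
    [[1, 5, 30, 10, 0, 0, 0], [1, 10, 60, 30, 0, 0, 0], [1, 16, 90, 55, 0, 0, 0], [1, 16, 100, 83, 0, 0, 0], [1, 16, 100, 83, 0, 0, 0]],
  ],
)

```text
time_s: 2.1
tcp_pos: [0.4732, -0.2019, 0.1463]
ee_rot: [[0.999, -0.037, -0.01], [-0.037, -0.999, 0.002], [-0.01, -0.002, -1.0]]
wrist_force: [-0.5, 0.4, -0.1]
gripper_width: 0.006
gripper_force: 0.0
```

Emit:
servo_tool(
  commands=[
    [[1, 0, 0, 35, 0, 0, 0], [1, 0, 0, 70, 0, 0, 0], [1, 0, 0, 90, 0, 0, 0], [1, 0, 0, 102, 0, 0, 0], [1, 0, 0, 102, 0, 0, 0]],
  ],
)

```text
time_s: 2.6
tcp_pos: [0.4762, -0.2007, 0.0481]
ee_rot: [[0.999, -0.033, -0.002], [-0.033, -0.999, 0.0], [-0.002, -0.0, -1.0]]
wrist_force: [0.5, -0.1, -0.0]
gripper_width: 0.01
gripper_force: 0.0
```

```bash
python3 w.py 0 .02 .047; python3 - <<'E'
from station import r
import cv2
cv2.imwrite("pics/s1.png",cv2.resize(r.capture("scene")["pixels"][150:300,180:380,::-1],None,fx=4,fy=4,interpolation=cv2.INTER_CUBIC))
E
```

```text
t 2.6 local [-0.0015  0.0479] z 0.0481 turn [-0.0001  0.0019  0.001 ] F [ 0.5 -0.1] -0.0 0.010146991462278545
go [ 1.4 27.9  1.1]
```

View pics/s1.png

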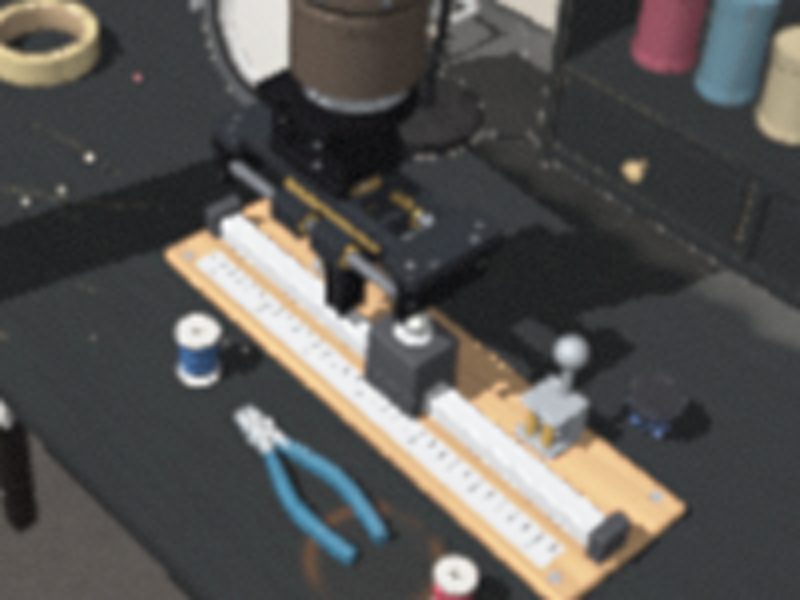

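The view shows the closed fingers above the rail at about (345,290), just behind the stop, with the gripper body clear of the button. Next I'll approach until they touch.

Emit:
servo_tool(
  commands=[
    [[1, 0, 8, 1, 0, 0, 0], [1, 0, 15, 1, 0, 0, 0], [1, 0, 20, 1, 0, 0, 0], [1, 0, 23, 1, 0, 0, 0], [1, 0, 26, 1, 0, 0, 0]],
  ],
)

```text
time_s: 3.15
tcp_pos: [0.4756, -0.2277, 0.0478]
ee_rot: [[0.999, -0.034, 0.001], [-0.034, -0.999, -0.0], [0.001, 0.0, -1.0]]
wrist_force: [0.4, -1.0, -0.7]
gripper_width: 0.004
gripper_force: 0.0
```

Emit:
servo_tool(
  commands=[
    [[1, 0, 1, 0, 0, 0, 0], [1, 0, 2, 0, 0, 0, 0], [1, 0, 3, 0, 0, 0, 0], [1, 0, 4, 0, 0, 0, 0], [1, 0, 5, 0, 0, 0, 0]],
  ],
)

```text
time_s: 3.65
tcp_pos: [0.4754, -0.232, 0.0475]
ee_rot: [[0.999, -0.034, -0.0], [-0.034, -0.999, 0.0], [-0.0, -0.0, -1.0]]
wrist_force: [0.6, 1.1, -0.3]
gripper_width: 0.004
gripper_force: 0.4
```

```bash
python3 w.py
```

```text
t 3.65 local [-0.0012  0.0165] z 0.0475 turn [-0.0002  0.0001  0.0003] F [0.5 1.1] -0.3 0.003916718775266172
```

Emit:
servo_tool(
  commands=[
    [[1, 0, 5, 0, 0, 0, 0], [1, 0, 10, 0, 0, 0, 0], [1, 0, 15, 0, 0, 0, 0], [1, 0, 20, 0, 0, 0, 0], [1, 0, 25, 0, 0, 0, 0]],
  ],
)

```text
time_s: 4.15
tcp_pos: [0.4745, -0.2577, 0.0475]
ee_rot: [[0.999, -0.034, -0.0], [-0.034, -0.999, 0.0], [-0.0, -0.0, -1.0]]
wrist_force: [0.1, 1.4, 0.5]
gripper_width: 0.003
gripper_force: 0.5
```

Emit:
servo_tool(
  commands=[
    [[1, 0, 5, 0, 0, 0, 0], [1, 0, 10, 0, 0, 0, 0], [1, 0, 14, 0, 0, 0, 0], [1, 0, 18, 0, 0, 0, 0], [1, 0, 20, 0, 0, 0, 0]],
  ],
)

```text
time_s: 4.65
tcp_pos: [0.4739, -0.2776, 0.0475]
ee_rot: [[0.999, -0.034, -0.0], [-0.034, -0.999, -0.0], [-0.0, 0.0, -1.0]]
wrist_force: [0.2, 0.8, 1.0]
gripper_width: 0.003
gripper_force: 0.4
```

```bash
python3 w.py; python3 - <<'E'
from station import r
import cv2
cv2.imwrite("pics/s2.png",cv2.resize(r.capture("scene")["pixels"][190:300,215:355,::-1],None,fx=5,fy=5,interpolation=cv2.INTER_CUBIC))
E
```

```text
t 4.65 local [-0.0012 -0.029 ] z 0.0475 turn [ 0.      0.0001 -0.0001] F [0.2 0.8] 1.0 0.0034441876290053305
```

View pics/s2.png

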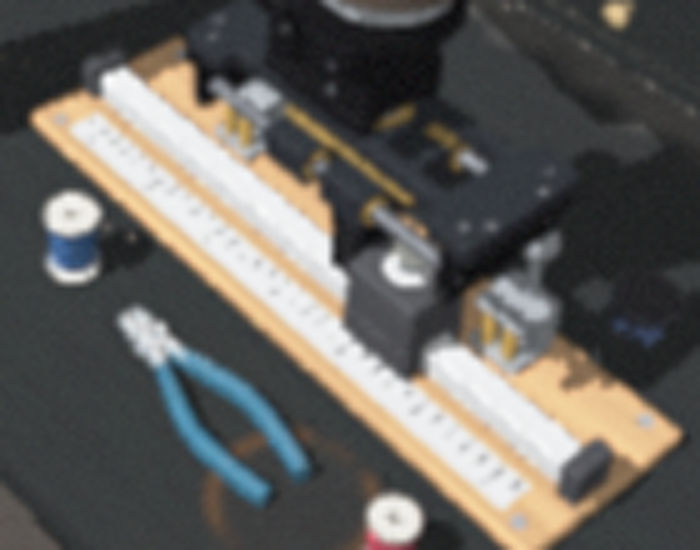

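The stop has moved with the finger. Its near lower corner went from about (340,318) to (408,374), and it is still short of the post clip.

```bash
python3 - <<'E'
from g import *
p,_=gauge()
print(loc(sc(341,318,.012),p),loc(sc(408,374,.012),p),loc(sc(410,259,.077),p))
E
```

```text
[-0.016  -0.0343] [-0.0154 -0.0814] [-0.0076 -0.0671]
```

Emit:
servo_tool(
  commands=[
    [[1, 0, 4, 0, 0, 0, 0], [1, 0, 8, 0, 0, 0, 0], [1, 0, 12, 0, 0, 0, 0], [1, 0, 15, 0, 0, 0, 0], [1, 0, 17, 0, 0, 0, 0]],
  ],
)

```text
time_s: 5.2
tcp_pos: [0.4733, -0.2945, 0.0475]
ee_rot: [[0.999, -0.034, 0.0], [-0.034, -0.999, -0.0], [0.0, 0.0, -1.0]]
wrist_force: [0.3, 0.4, 0.0]
gripper_width: 0.007
gripper_force: 0.4
```

Emit:
servo_tool(
  commands=[
    [[1, 0, 1, 0, 0, 0, 0], [1, 0, 2, 0, 0, 0, 0], [1, 0, 3, 0, 0, 0, 0], [1, 0, 4, 0, 0, 0, 0], [1, 0, 4, 0, 0, 0, 0]],
  ],
)

```text
time_s: 5.7
tcp_pos: [0.4732, -0.2983, 0.0476]
ee_rot: [[0.999, -0.034, -0.0], [-0.034, -0.999, -0.0], [-0.0, 0.0, -1.0]]
wrist_force: [-0.1, 0.3, -0.6]
gripper_width: 0.003
gripper_force: 0.1
```

Emit:
servo_tool(
  commands=[
    [[1, 0, 0.5, 0, 0, 0, 0], [1, 0, 1, 0, 0, 0, 0], [1, 0, 1.5, 0, 0, 0, 0], [1, 0, 2, 0, 0, 0, 0], [1, 0, 2.5, 0, 0, 0, 0]],
  ],
)

```text
time_s: 6.2
tcp_pos: [0.4731, -0.3007, 0.0476]
ee_rot: [[0.999, -0.034, -0.0], [-0.034, -0.999, 0.0], [-0.0, -0.0, -1.0]]
wrist_force: [-0.2, 0.6, -0.2]
gripper_width: 0.005
gripper_force: 0.4
```

Emit:
servo_tool(
  commands=[
    [[1, 0, 0.5, 0, 0, 0, 0], [1, 0, 1, 0, 0, 0, 0], [1, 0, 1.5, 0, 0, 0, 0], [1, 0, 2, 0, 0, 0, 0], [1, 0, 2, 0, 0, 0, 0]],
  ],
)

```text
time_s: 6.7
tcp_pos: [0.4731, -0.3028, 0.0475]
ee_rot: [[0.999, -0.034, -0.0], [-0.034, -0.999, -0.0], [-0.0, 0.0, -1.0]]
wrist_force: [-0.9, 0.1, -0.0]
gripper_width: 0.006
gripper_force: 0.2
```

Emit:
servo_tool(
  commands=[
    [[1, 0, 0.5, 0, 0, 0, 0], [1, 0, 1, 0, 0, 0, 0], [1, 0, 1.5, 0, 0, 0, 0], [1, 0, 2, 0, 0, 0, 0], [1, 0, 2, 0, 0, 0, 0]],
  ],
)

```text
time_s: 7.2
tcp_pos: [0.4729, -0.3043, 0.0475]
ee_rot: [[0.999, -0.034, -0.0], [-0.034, -0.999, 0.0], [-0.0, -0.0, -1.0]]
wrist_force: [-0.4, 4.8, 1.4]
gripper_width: 0.002
gripper_force: 2.0
```

```bash
python3 w.py; python3 - <<'E'
from station import r
import cv2
for n,(a,b,c,d) in dict(scene=(190,300,215,355)).items():
    cv2.imwrite("pics/s3.png",cv2.resize(r.capture(n)["pixels"][a:b,c:d,::-1],None,fx=5,fy=5,interpolation=cv2.INTER_CUBIC))
E
```

```text
t 7.2 local [-0.0012 -0.0558] z 0.0475 turn [-0.0005  0.0002  0.0001] F [-0.6  4.8] 1.4 0.0021304916821306527
```

View pics/s3.png

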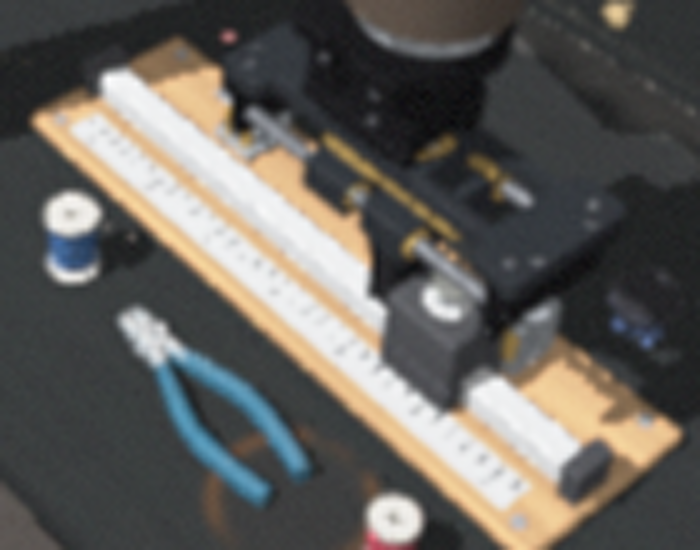

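The stop is against the clip's rollers, with its corner at about (447,405) and the force up to 4.8 N. I'll continue in small steps.

Emit:
servo_tool(
  commands=[
    [[1, 0, 0.5, 0, 0, 0, 0], [1, 0, 1, 0, 0, 0, 0], [1, 0, 1.5, 0, 0, 0, 0], [1, 0, 1.5, 0, 0, 0, 0], [1, 0, 1.5, 0, 0, 0, 0]],
  ],
)

```text
time_s: 7.75
tcp_pos: [0.4729, -0.3057, 0.0475]
ee_rot: [[0.999, -0.034, -0.0], [-0.034, -0.999, 0.0], [-0.0, -0.0, -1.0]]
wrist_force: [-0.3, 4.8, 0.3]
gripper_width: 0.002
gripper_force: 2.6
```

Emit:
servo_tool(
  commands=[
    [[1, 0, 0.5, 0, 0, 0, 0], [1, 0, 1, 0, 0, 0, 0], [1, 0, 1, 0, 0, 0, 0], [1, 0, 1, 0, 0, 0, 0], [1, 0, 1, 0, 0, 0, 0]],
  ],
)

```text
time_s: 8.25
tcp_pos: [0.4728, -0.3072, 0.0475]
ee_rot: [[0.999, -0.034, -0.0], [-0.034, -0.999, -0.0], [-0.0, 0.0, -1.0]]
wrist_force: [-0.5, 3.3, 1.3]
gripper_width: 0.005
gripper_force: 1.7
```

Emit:
servo_tool(
  commands=[
    [[1, 0, 0.5, 0, 0, 0, 0], [1, 0, 1, 0, 0, 0, 0], [1, 0, 1, 0, 0, 0, 0], [1, 0, 1, 0, 0, 0, 0], [1, 0, 1, 0, 0, 0, 0]],
  ],
)

```text
time_s: 8.75
tcp_pos: [0.4728, -0.3084, 0.0476]
ee_rot: [[0.999, -0.034, 0.0], [-0.034, -0.999, -0.0], [0.0, 0.0, -1.0]]
wrist_force: [-0.0, 0.8, -0.3]
gripper_width: 0.005
gripper_force: 0.6
```

Emit:
servo_tool(
  commands=[
    [[1, 0, 0.5, 0, 0, 0, 0], [1, 0, 1, 0, 0, 0, 0], [1, 0, 1, 0, 0, 0, 0], [1, 0, 1, 0, 0, 0, 0], [1, 0, 1, 0, 0, 0, 0]],
  ],
)

```text
time_s: 9.25
tcp_pos: [0.4729, -0.3093, 0.0476]
ee_rot: [[0.999, -0.034, 0.0], [-0.034, -0.999, -0.0], [0.0, 0.0, -1.0]]
wrist_force: [-0.5, 0.1, -0.1]
gripper_width: 0.004
gripper_force: 0.3
```

Emit:
servo_tool(
  commands=[
    [[1, 0, 0.5, 0, 0, 0, 0], [1, 0, 1, 0, 0, 0, 0], [1, 0, 1, 0, 0, 0, 0], [1, 0, 1, 0, 0, 0, 0], [1, 0, 1, 0, 0, 0, 0]],
  ],
)

```text
time_s: 9.75
tcp_pos: [0.473, -0.3103, 0.0477]
ee_rot: [[0.999, -0.034, 0.0], [-0.034, -0.999, -0.0], [0.0, 0.0, -1.0]]
wrist_force: [0.3, -0.1, 1.0]
gripper_width: 0.003
gripper_force: 0.0
```

```bash
python3 w.py; python3 - <<'E'
from station import r
import cv2
cv2.imwrite("pics/s4.png",cv2.resize(r.capture("scene")["pixels"][190:300,215:355,::-1],None,fx=5,fy=5,interpolation=cv2.INTER_CUBIC))
E
```

```text
t 9.75 local [-0.001  -0.0617] z 0.0477 turn [ 0.0002 -0.0004  0.0002] F [ 0.3 -0.1] 1.0 0.003317044902125074
```

View pics/s4.png

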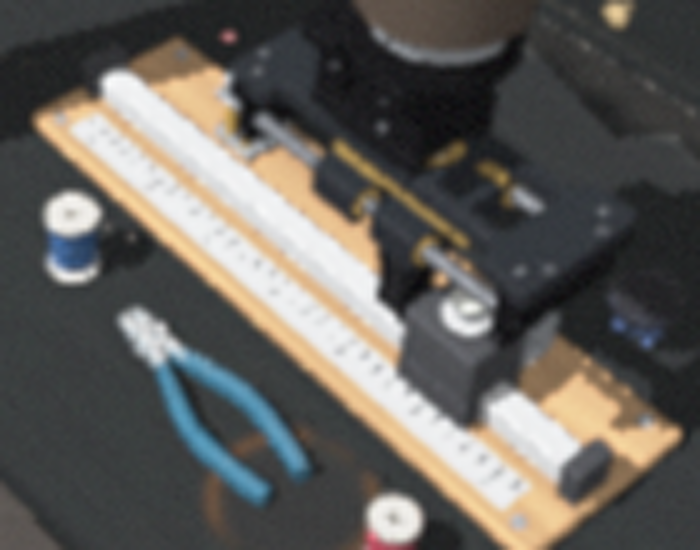

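The stop has snapped off the finger: there is a gap of rail at about (395,315), its corner is at (472,423), and the force is zero. I'll back off and lift.

Emit:
servo_tool(
  commands=[
    [[1, 0, -8, 0, 0, 0, 0], [1, 0, -16, 0, 0, 0, 0], [1, 0, -16, -20, 0, 0, 0], [1, 0, -16, -60, 0, 0, 0], [1, 0, -16, -80, 0, 0, 0]],
  ],
)

```text
time_s: 10.3
tcp_pos: [0.4747, -0.2939, 0.1304]
ee_rot: [[0.999, -0.032, 0.004], [-0.032, -0.999, -0.002], [0.004, 0.002, -1.0]]
wrist_force: [0.1, -0.4, -1.1]
gripper_width: 0.003
gripper_force: 0.0
```

Emit:
servo_tool(
  commands=[
    [[1, 0, -40, -20, 0, 0, 0], [1, 0, -80, -40, 0, 0, 0], [1, 0, -120, -40, 0, 0, 0], [1, 0, -120, -40, 0, 0, 0], [1, 0, -120, -40, 0, 0, 0]],
  ],
)

```text
time_s: 10.8
tcp_pos: [0.4774, -0.173, 0.1678]
ee_rot: [[1.0, -0.031, 0.0], [-0.031, -1.0, -0.0], [0.0, -0.0, -1.0]]
wrist_force: [-0.5, 0.1, -0.3]
gripper_width: 0.007
gripper_force: 0.0
```

```bash
python3 w.py; python3 - <<'E'
from station import r
import cv2
a=cv2.resize(r.capture("top")["pixels"][165:255,235:400,::-1],None,fx=4.8,fy=4.8,interpolation=cv2.INTER_CUBIC)
cv2.imwrite("pics/t5.png",a)
E
```

```text
t 10.8 local [-0.0013  0.0756] z 0.1678 turn [-0.     -0.0004  0.0028] F [-0.5  0.1] -0.3 0.007352624075669628
```

View pics/t5.png

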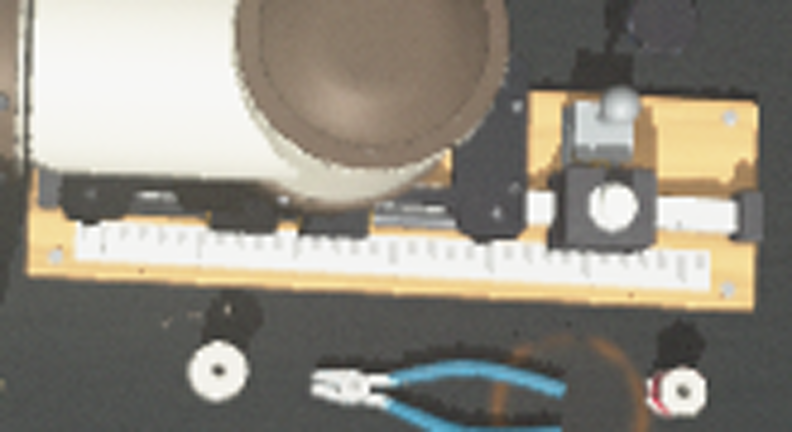

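The button is at (613,207), beside the post clip at (600,128), so the stop is seated at that clip.

```bash
python3 - <<'E'
from g import *
p,_=gauge();P=loc(top(613,207,.077),p);print(P)
E
python3 w.py -.002 -.0985 .1
```

```text
[-0.0029 -0.0984]
t 10.85 local [-0.0013  0.0748] z 0.1676 turn [0.0001 0.0001 0.0013] F [-0.6 -0.1] -0.0 0.0024276757439395617
go [ -0.9 173.3  67.6]
```

Emit:
servo_tool(
  commands=[
    [[1, 0, 45, 0, 0, 0, 0], [1, -1, 90, 0, 0, 0, 0], [1, -1, 135, 0, 0, 0, 0], [1, -1, 165, 0, 0, 0, 0], [1, -1, 173, 0, 0, 0, 0]],
  ],
)

```text
time_s: 11.35
tcp_pos: [0.4694, -0.3509, 0.1664]
ee_rot: [[0.999, -0.039, -0.001], [-0.039, -0.999, 0.0], [-0.001, 0.0, -1.0]]
wrist_force: [-0.4, 0.9, 0.2]
gripper_width: 0.004
gripper_force: 0.0
```

Emit:
servo_tool(
  commands=[
    [[1, 0, 0, 25, 0, 0, 0], [1, 0, 0, 50, 0, 0, 0], [1, 0, 0, 66, 0, 0, 0], [1, 0, 0, 66, 0, 0, 0], [1, 0, 0, 66, 0, 0, 0]],
  ],
)

```text
time_s: 11.85
tcp_pos: [0.4705, -0.3474, 0.1016]
ee_rot: [[0.999, -0.034, -0.001], [-0.034, -0.999, -0.0], [-0.001, 0.0, -1.0]]
wrist_force: [0.8, 0.1, 0.4]
gripper_width: 0.005
gripper_force: 0.0
```

```bash
python3 w.py -.002 -.0985 .088
```

```text
t 11.85 local [-0.0022 -0.0989] z 0.1016 turn [0.0002 0.0006 0.    ] F [0.8 0.1] 0.4 0.004557601086129198
go [ 0.2 -0.4 13.6]
```

Centred over the button, so I'll press down in small steps.

Emit:
servo_tool(
  commands=[
    [[1, 0, 0, 5, 0, 0, 0], [1, 0, 0, 10, 0, 0, 0], [1, 0, 0, 13, 0, 0, 0], [1, 0, 0, 15, 0, 0, 0], [1, 0, 0, 17, 0, 0, 0]],
  ],
)

```text
time_s: 12.35
tcp_pos: [0.4706, -0.3471, 0.0849]
ee_rot: [[0.999, -0.034, 0.0], [-0.034, -0.999, -0.0], [0.0, 0.0, -1.0]]
wrist_force: [-1.1, 0.4, 3.5]
gripper_width: 0.006
gripper_force: 1.5
```

Emit:
servo_tool(
  commands=[
    [[1, 0, 0, 1, 0, 0, 0], [1, 0, 0, 2, 0, 0, 0], [1, 0, 0, 3, 0, 0, 0], [1, 0, 0, 4, 0, 0, 0], [1, 0, 0, 4, 0, 0, 0]],
  ],
)

```text
time_s: 12.85
tcp_pos: [0.4706, -0.3471, 0.0805]
ee_rot: [[0.999, -0.034, 0.0], [-0.034, -0.999, -0.0], [0.0, 0.0, -1.0]]
wrist_force: [-0.4, 1.2, 1.6]
gripper_width: 0.009
gripper_force: 1.1
```

Emit:
servo_tool(
  commands=[
    [[1, 0, 0, 0.5, 0, 0, 0], [1, 0, 0, 1, 0, 0, 0], [1, 0, 0, 1.5, 0, 0, 0], [1, 0, 0, 1.5, 0, 0, 0], [1, 0, 0, 1.5, 0, 0, 0]],
  ],
)

```text
time_s: 13.35
tcp_pos: [0.4707, -0.3474, 0.0804]
ee_rot: [[0.999, -0.033, 0.0], [-0.033, -0.999, -0.001], [0.0, 0.001, -1.0]]
wrist_force: [-2.0, 1.8, 9.5]
gripper_width: 0.007
gripper_force: 4.4
```

Emit:
servo_tool(
  commands=[
    [[1, 0, 0, 0.5, 0, 0, 0], [1, 0, 0, 0.5, 0, 0, 0], [1, 0, 0, 0.5, 0, 0, 0], [1, 0, 0, 0.5, 0, 0, 0], [1, 0, 0, 0.5, 0, 0, 0]],
  ],
)

```text
time_s: 13.85
tcp_pos: [0.4706, -0.3475, 0.0803]
ee_rot: [[0.999, -0.033, 0.0], [-0.033, -0.999, -0.001], [0.001, 0.001, -1.0]]
wrist_force: [-2.6, 2.2, 10.7]
gripper_width: 0.014
gripper_force: 5.5
```

Emit:
servo_tool(
  commands=[
    [[1, 0, 0, -2, 0, 0, 0], [1, 0, 0, -10, 0, 0, 0], [1, 0, 0, -30, 0, 0, 0], [1, 0, 0, -60, 0, 0, 0], [1, 0, 0, -100, 0, 0, 0]],
  ],
)

```text
time_s: 14.35
tcp_pos: [0.4695, -0.3466, 0.1778]
ee_rot: [[0.999, -0.034, -0.004], [-0.034, -0.999, 0.002], [-0.004, -0.002, -1.0]]
wrist_force: [-0.1, -0.7, 0.8]
gripper_width: 0.002
gripper_force: 0.0
```

Emit:
servo_tool(
  commands=[
    [[1, 0, -45, 0, 0, 0, 0], [1, 0, -90, 0, 0, 0, 0], [1, 0, -135, 0, 0, 0, 0], [1, 0, -170, 0, 0, 0, 0], [1, 0, -170, 0, 0, 0, 0]],
  ],
)

```text
time_s: 14.85
tcp_pos: [0.4764, -0.1741, 0.1789]
ee_rot: [[1.0, -0.029, 0.001], [-0.029, -1.0, 0.0], [0.001, -0.001, -1.0]]
wrist_force: [0.2, -0.1, 0.2]
gripper_width: 0.002
gripper_force: 0.0
```

```bash
python3 w.py; python3 - <<'E'
from station import r
import cv2,numpy as np
a=cv2.resize(r.capture("top")["pixels"][165:255,235:400,::-1],None,fx=4,fy=4,interpolation=cv2.INTER_CUBIC)
b=cv2.resize(r.capture("scene")["pixels"][220:270,280:350,::-1],None,fx=4.5,fy=4.5,interpolation=cv2.INTER_CUBIC)
o=np.zeros((590,660,3),np.uint8);o[:a.shape[0],:a.shape[1]]=a;o[362:362+b.shape[0],:b.shape[1]]=b
cv2.imwrite("pics/t6.png",o)
E
```

```text
t 14.85 local [-0.0022  0.0744] z 0.1789 turn [-0.0005 -0.0006  0.0049] F [ 0.2 -0.1] 0.2 0.0020319243931130335
```

View pics/t6.png

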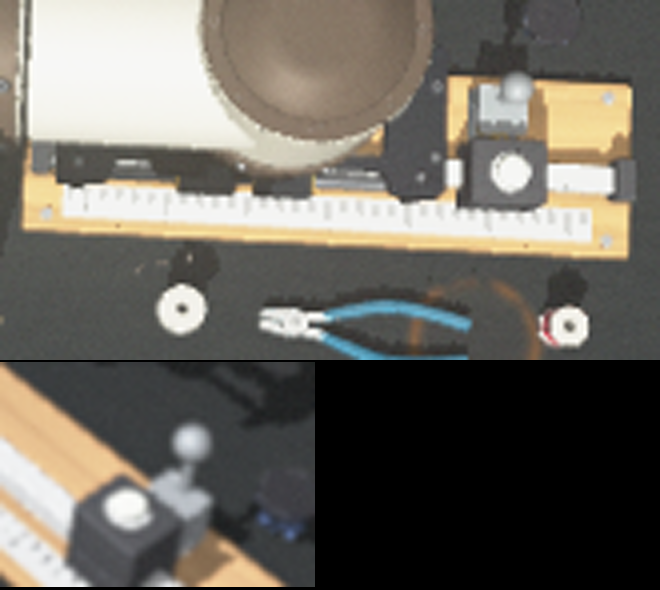

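The stop is seated at the post clip, with the button at about (511,173) in the top view. In the lower crop the button is low on the stop, and the arm is clear. I'll hand the job in.

```bash
python3 -c "
from station import r
print(r.finish_job())"
```

```text
the job is handed in; nothing more can be done
None
```

I pushed the stop until it snapped into the post clip's notch, pressed the lock button to its hard stop, moved the arm clear, and handed the job in at about 15 s; no verdict came back.

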